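# Put the box cutter away in the counter lock box

## Robot

A 6-joint arm with a two-finger parallel gripper is mounted at the origin on a cart in front of the work surface, level with it; the furniture and walls round the work are solid. World frame = base frame: x ahead of the robot, y to its left, z up, the work surface at z = 0. Lengths are in mm, angles in rad, forces in N, time in s.
With the tool pointing down it reaches from about 275 to 1000 mm from the base axis. Payload 8.4 kg.
Tool frame: the origin (TCP) lies midway between the tips of the shut fingers; the grasp point (between the pads) lies 19 mm behind it; z points along the fingers, y is the line along which they close (so a half turn about z gives the same grasp; the last joint's range is limited). The gripper opens to 85 mm and grips with 20 to 120 N. Pads are 22 mm wide; open, the fingers measure 114 mm over their backs; the gripper's body (76 mm by 85 mm) begins 54 mm behind the grasp point. The pads swing forward as they close: fully open they stand 13 mm farther back than shut.
Start: joints at [1.258, 0.353, 1.633, -0, 1.155, -0.002], TCP at [191.136, 595.058, 195.981] pointing down, gripper open.
Joint ranges: [-2.63, 2.63], [-0.92, 2.1], [0.06, 2.66], [-1.3, 4.44], [0, 2.69], [-3.02, 3.02]. Speed limits (rad/s): [2.22, 2.22, 2.79, 3.14, 3.14, 3.14].

## Interface

Orientations are given as [roll, pitch, yaw] about the fixed x, y, z axes, in that order (R = Rz(yaw) Ry(pitch) Rx(roll)).
In Python, from rig import r gives the robot as it stands.
- The arm moves only by the tool servo_tool, never from a script. Its argument "deltas" is a list of rows, each an object of numbers: "x", "y", "z": the shift along the world's x, y, z in mm; "rx", "ry", "rz": the turn, a rotation vector about the world's x, y, z in rad; "gripper": the gripper's target within -1 to 1 (fully open at 1, half-way at 0, shut at -1). A call has 1 to 10 rows; each row is the pose to reach, as a shift and turn from the pose commanded when the call began; what a row does not reach only later rows make up. A row lasts 1/10 s, in which the tool goes at most 50 mm and 8.59 degrees, less where a joint would pass 70% of its speed; a pose out of reach is approached as far as the arm can. A call with a gripper value outside its range is refused whole. The fingers move at their own pace and stop on an object; "newtons" is the grip in N (left out, the last holds). Time passes only in rows, so rows that repeat a pose let the fingers close. It gives the time, the measured TCP pose, the force, the opening and the grip force at its end, in the units of the state.
- r.sense(): the state, without advancing time (a new reading comes with each control period).
- r.grab_frame(name): name is "scene" or "top" or "wrist"; returns the picture (400x640x3 uint8, blue, green, red); there is no depth.
- r.camera_params(name): a dict with "mtx" (3x3 intrinsics, pixels), "D" ([k1, k2, p1, p2, k3] as OpenCV has them; the pictures are not rectified), "eye" and "orientation" of the camera in the world. Camera axes: x right, y down, z forward; pixel columns grow to the right and rows downward; lengths in mm; the calibration is good to about 2 mm. A picture is of the moment at which its call begins: read the wrist's pose just before it. camera_params takes no time and is no camera call; for the wrist camera it gives the pose at the moment of the call.
- r.sign_off(): hands the job in; it is judged then, once.
Trained networks look in the newest picture that a camera, given by its name, has taken for a name from the list of things; names that differ only in an ending like _2 or _b are one class to them, and where a whole thing is asked for, a point or a joint stands for the part that bears it (a point fixed in the world has none). Each returns a list of dicts, best first, with "conf" (0 to 1); they miss things now and then, are a little off and sometimes report something else, mostly with a low value. They report only what shows in the picture. A call takes as long as a camera call.
- r.recognise(name, camera): "box" ([left, top, width, height] in pixels, round what is visible of it).
The state is a dict: "clock": time; "qpos": joint angles; "qvel": joint speeds; "joint_efforts": joint torques, N m; "eef_pos": TCP position; "tcp_rot": TCP orientation; "contact_force": force on the tool from outside, world axes, zero at the start; "wrist_torque": the same for the moment, N m; "opening": opening from 0.0 (shut) to 1.0 (fully open); "grasp_force": force on a finger pad.
Only numpy, scipy, OpenCV 4.12 (cv2) and the standard library are available. Lean on these libraries where they do the work, as an engineer would, in place of code of your own. Each camera call takes 0.05 s, during which the arm holds its last target. There are 200 camera calls.

## Task

Put the yellow box cutter away in the grey lock box on the counter: slide the box's hatch fully open to the left, lay the cutter down flat inside, let go and leave the hatch open. Someone may or may not have locked the hatch, so try it first and only if it is held give the round knob a quarter turn. Leave the stapler, the tape roll and the coin roll where they are.

Things in the scene. Friction and masses are not known exactly. Their poses are not given: they have to be found in the camera images.
- lock_box: Grey steel box fixed to the counter, 225 (x) x 350 (y) x 160 mm, yawed up to 0.2 rad. Origin: on the counter under its pocket's middle (box spans y -142 to +208 mm). x points away from the robot, y left, z up. Its top slopes 30 degrees down toward the robot (30 mm high in front, 95 at x=0, 160 at the rear). From right to left: fixed strip with the knob, hatch, deck the hatch slides over.
- slope_mid (a point): Point on the sloping top's surface above the box's origin, 95 mm up; axes as the box's. The slope's outward normal is (-0.5, 0, 0.866) in these axes: grip handle and knob with the tool tilted 30 degrees, fingers pointing forward and down along (0.5, 0, -0.866).
- pocket_floor (a point): Centre of the level floor of the pocket under the hatch, 6 mm above the counter; axes as the box's. Pocket 205 (x) x 135 mm (y) inside, upright walls up to the slope (about 95 mm high at the middle). With the hatch open its mouth is free from y = -67 to y = +57 mm.
- hatch (a joint): Travel in m of the aluminium hatch (256 mm up the slope x 144 mm wide) along the box's +y, level, to the left: 0 closed (start), 0.125 fully open at its stop. It stays where left (friction about 2.5 N). If locked it gives about 2 mm and then stops hard. Locked or free cannot be seen and differs from start to start.
- hatch_handle (a point): Middle of the hatch's dark handle: round bar 12 mm thick, 80 mm long, running up the slope, its axis 34 mm out from the hatch along the slope's normal, a post at each end. Moves with the hatch. Frame: x up the slope, y the sliding direction, z the outward normal. Grip with the fingers closing along y.
- lock_knob (a point): Centre of the round black knob, on its axis (the slope's normal), 24 mm out from the strip; axes as the box's. Knob 46 mm in diameter, from 4 to 40 mm above the strip, 95 mm right of the closed handle. Turns either way without stops or clicks (friction 0.08 N m); looks the same at any angle. A quarter turn (1.3 to 1.8 rad) either way frees a held hatch, but may lock a free one.
- box_cutter: Yellow box cutter 166 x 24 x 16 mm, lying flat to the left of the box on a printed counter mat whose top is 7.5 mm above the counter. Origin: centre of its underside; x along its length, z up. Grip it across the 24 mm near the middle.
- stapler: Dark desk stapler, 147 x 40 x 42 mm, bystander; origin at the centre of its underside.
- tape_roll: Tan tape roll lying flat, 86 mm diameter x 24 mm high, bystander; origin at the centre of its underside.
- coin_roll: Paper coin roll standing on end, 24 mm diameter x 53 mm high, bystander; origin at the centre of its underside.

How it is judged:
By the outcome, as a careful person would: the job done as asked, in the order asked, and still so for the second after the job is handed in, with the robot touching nothing.
It also fails if it takes over 72 s, if anything falls off the work surface, if the arm or the gripper's body presses on something with over 40 N, if the wrist force passes 120 N, or if a joint passes its speed limit or range.

## Working session

There is one attempt and no reset: what is moved stays moved. The work goes in short steps, Python scripts to look and compute and a tool call to move; the robot and the scene stay as the last step left them, time stands still between calls to the robot, and variables do not carry over. Pictures are saved under pics/ and viewed, at most 10 in all, crops included, and the job is handed in when it is done.

Besides the shell and the picture viewer there is one more tool, called after "Call:" as name([rows], argument=value, ...), one row to a line, values as JSON. servo_tool: Moves the arm, as the interface text tells. Its arguments: {"type":"object","properties":{"deltas":{"type":"array","items":{"type":"object","properties":{"x":{"type":"number"},"y":{"type":"number"},"z":{"type":"number"},"rx":{"type":"number"},"ry":{"type":"number"},"rz":{"type":"number"},"gripper":{"type":"number"}}}},"newtons":{"type":"number"}},"required":["deltas"]}

```bash
mkdir -p pics; python3 - <<'E'
from rig import r
import cv2,numpy as np
ims=[]
for c in("scene","top"):
    im=r.grab_frame(c); ims.append(im)
    p=r.camera_params(c); print(c,p)
    for n in("lock_box","hatch_handle","lock_knob","box_cutter","stapler","tape_roll","coin_roll","hatch"):
        print(n,[(d['box'],round(d['conf'],2)) for d in r.recognise(n,c)[:2]])
    cv2.imwrite(f"pics/{c}0.png",im)
print(r.sense())
E
```

```text
scene {'mtx': array([[421.39385803,   0.        , 320.24166363],
       [  0.        , 421.39385803, 200.11341589],
       [  0.        ,   0.        ,   1.        ]]), 'D': array([-0.09883668,  0.        ,  0.        ,  0.        ,  0.        ]), 'eye': array([  19.01263288, -735.94477937,  822.87401167]), 'orientation': array([-2.2041228 ,  0.01151222, -0.63838383])}
lock_box [([293.6, 186.9, 149.4, 163.8], 0.67)]
hatch_handle [([310.5, 216.7, 111.1, 100.4], 0.96)]
lock_knob [([290.6, 189.8, 149.1, 159.7], 0.65)]
box_cutter [([246.2, 192.2, 18.9, 35.8], 0.69), ([309.6, 169.9, 38.5, 24.3], 0.54)]
stapler [([310.2, 170.7, 37.3, 24.2], 0.89)]
tape_roll [([246.8, 164.4, 26.9, 16.2], 0.78)]
coin_roll []
hatch [([308.9, 215.0, 113.0, 101.4], 0.69)]
top {'mtx': array([[502.72401285,   0.        , 322.25666745],
       [  0.        , 502.72401285, 203.34995918],
       [  0.        ,   0.        ,   1.        ]]), 'D': array([0.00014524, 0.        , 0.        , 0.        , 0.        ]), 'eye': array([ 316.61075875,   86.95969   , 1370.82543183]), 'orientation': array([-2.91993978e+00,  1.1
[... 506 characters left out ...]
7], 0.6)]
{'clock': 0.9, 'qpos': array([ 1.25759740e+00,  3.52983922e-01,  1.63338079e+00,  2.95463646e-05,
        1.15522799e+00, -2.38936096e-03]), 'qvel': array([ 0.00037518,  0.00278565, -0.00147834,  0.00134933, -0.00094219,
        0.0017952 ]), 'joint_efforts': array([ 4.12084626e-05, -6.05136895e+01, -3.42450821e+01,  7.50954541e-06,
        8.05547552e-04,  2.27541472e-05]), 'eef_pos': array([191.12898139, 595.0640279 , 195.99925042]), 'tcp_rot': array([ 3.14159263e+00, -2.70316099e-05,  2.83077116e+00]), 'contact_force': array([ 0.63967558, -0.14541758,  0.48886192]), 'wrist_torque': array([-0.04194045, -0.04156895, -0.03249958]), 'grasp_force': 0.0, 'opening': 1.0014813033623369}
```

View pics/top0.png

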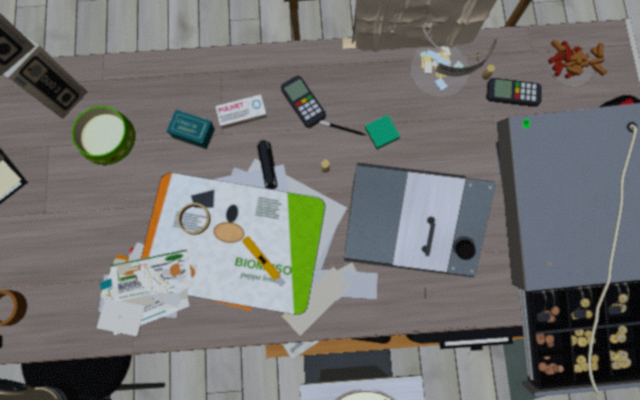

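View pics/scene0.png

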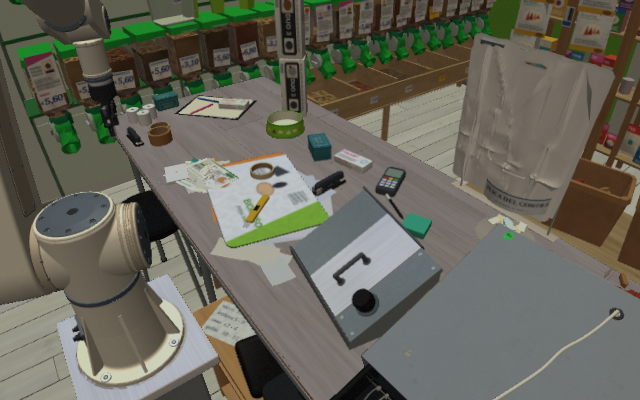

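Top view: box spans about (345..494, 164..276), with the handle at (428,236), knob at (464,248), cutter at (262,259), tape at (195,218), stapler at (267,164) and coin roll at (325,165). The scene view agrees: handle (350,265), knob (363,300), cutter (258,207). A tall grey machine stands just right of the box.

```bash
python3 - <<'E'
import cv2,numpy as np
t=cv2.imread("pics/top0.png"); s=cv2.imread("pics/scene0.png")
a=cv2.resize(t[155:285,335:505],None,fx=3.5,fy=3.5,interpolation=cv2.INTER_CUBIC)
b=cv2.resize(t[225:295,235:295],None,fx=6.5,fy=6.5,interpolation=cv2.INTER_CUBIC)
cv2.imwrite("pics/a.png",a)
c=cv2.resize(s[180:350,285:445],None,fx=3.5,fy=3.5,interpolation=cv2.INTER_CUBIC)
cv2.imwrite("pics/c.png",c)
for im,n in((t,"t"),(s,"s")):
    h=cv2.cvtColor(im,cv2.COLOR_BGR2HSV)
    m=cv2.inRange(h,(12,140,130),(32,255,255))
    k,l,st,ce=cv2.connectedComponentsWithStats(m)
    for i in range(1,k):
        if st[i,4]>25:
            p=np.argwhere(l==i)[:,::-1].astype(np.float32); print(n,st[i],ce[i].round(1),cv2.minAreaRect(p))
E
```

```text
t [142 173  29  86 642] [155.7 213.4] ((155.4466552734375, 215.3581085205078), (8.246061325073242, 89.29093933105469), 14.381393432617188)
t [243 237  36  42 349] [260.8 257.9] ((260.4419860839844, 257.9753723144531), (50.66495895385742, 8.712005615234375), 49.57392501831055)
t [116 254  12   8  46] [121.9 257.1] ((121.99315643310547, 257.1849365234375), (12.055237770080566, 4.330522537231445), 20.556045532226562)
t [171 265   9  10  68] [174.8 269.6] ((175.0, 269.5), (9.0, 8.0), 90.0)
t [223 303  28   8  64] [239.2 306.4] ((236.48077392578125, 306.0961608886719), (27.65237808227539, 3.1378581523895264), 11.309932708740234)
t [304 335 118  19 916] [357.6 345. ] ((362.1330261230469, 343.5457458496094), (12.041085243225098, 117.34518432617188), 85.76361083984375)
t [267 345  19  12 177] [275.2 350.3] ((275.75518798828125, 350.06207275390625), (10.54677677154541, 18.103918075561523), 85.2363510131836)
s [542  36  15   6  47] [549.3  38.5] ((549.0, 38.499996185302734), (13.824529647827148, 3.8805696964263916), 14.03624439239502)
s [221 153  62  14 128] [252.9 158.7] ((251.48483276367188, 158.92617797851562), (2.210385799407959, 62.16709518432617), 78.40782928466797)
s [246 195  23  27 162] [256.9 208.1] ((256.8783874511719, 207.77027893066406), (6.277372360229492, 32.549339294433594), 35.53767776489258)
s [212 208   5  13  27] [213.7 215.1] ((213.25001525878906, 214.25), (12.649109840393066, 2.2135939598083496), 71.56504821777344)
s [236 360   6  15  28] [238.1 365.9] ((238.06167602539062, 367.1644287109375), (14.864226341247559, 3.043069839477539), 69.44395446777344)
```

View pics/a.png

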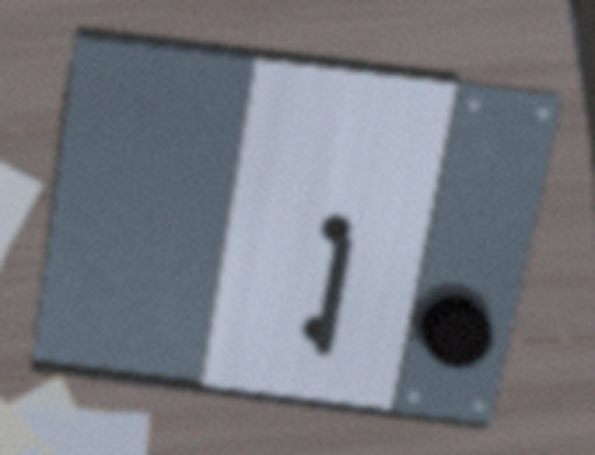

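View pics/c.png

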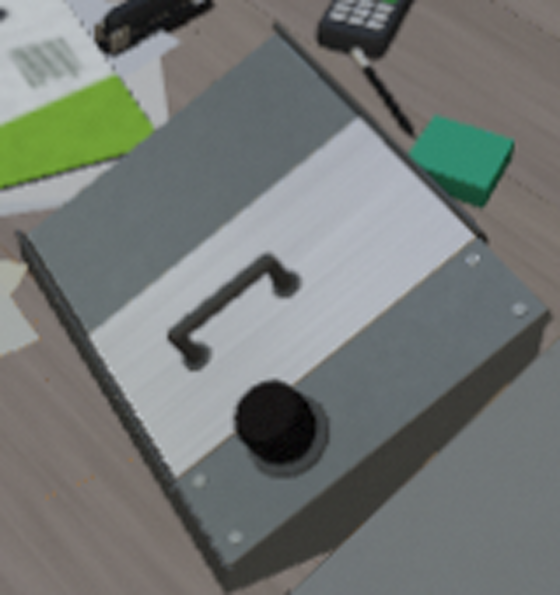

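Crops: the right-strip corners are sharp (top crop (560,95), (487,425)), the handle bar runs (341,238)-(323,349) and the knob face is centred at (457,328). The scene crop shows the bar at (178,338)-(268,262), the knob face at (272,416) and the corners (548,315), (20,238), (278,28). I fit these jointly next.

```bash
cat > h.py <<'E'
import cv2,numpy as np
from scipy.spatial.transform import Rotation as R
from scipy.optimize import least_squares
# camera calibration cached on first use per camera
def cam(r,n):
    p=r.camera_params(n); M=R.from_euler('xyz',p['orientation']).as_matrix()
    return p['mtx'],p['D'],np.array(p['eye']),M
def proj(c,P):
    K,D,e,M=c; q=(np.atleast_2d(P)-e)@M
    return cv2.projectPoints(q,np.zeros(3),np.zeros(3),K,D)[0][:,0]
def atz(c,uv,z):
    K,D,e,M=c; u=cv2.undistortPoints(np.array(uv,float).reshape(-1,1,2),K,D)[:,0]
    d=np.c_[u,np.ones(len(u))]@M.T
    return e+d*((z-e[2])/d[:,2])[:,None]
def tri(cs,uvs,x0):
    f=lambda X:np.concatenate([proj(c,X)[0]-u for c,u in zip(cs,uvs)])
    s=least_squares(f,x0); return s.x,np.abs(s.fun).max()
E
python3 - <<'E'
from rig import r
from h import *
T=cam(r,"top");S=cam(r,"scene")
ct=lambda u:np.array(u)/3.5+[335,155]-.36
cs=lambda u:np.array(u)/3.5+[285,180]-.36
BR,FR,BL,FL=[112.5,-142,160],[-112.5,-142,30],[112.5,208,160],[-112.5,208,30]
obs=[(T,BR,ct([560,95])),(T,FR,ct([487,425])),(T,BL,ct([78,32])),(T,FL,ct([35,366])),
     (S,BR,cs([548,315])),(S,BL,cs([278,28])),(S,FL,cs([20,238]))]
def w(p,P): return R.from_euler('z',p[2]).apply(P)+[p[0],p[1],0]
f=lambda p:np.concatenate([proj(c,w(p,P))[0]-u for c,P,u in obs])
s=least_squares(f,[400,-100,0],x_scale=[100,100,.1],loss='soft_l1');p=s.x
print(p, f(p).reshape(-1,2).round(1).tolist())
def inb(X): return R.from_euler('z',-p[2]).apply(np.array(X)-[p[0],p[1],0])
for n,a,b in(("hl",(323,347),(178,338)),("hu",(341,238),(268,262)),("knobtop",(457,328),(272,416))):
    X,e=tri((T,S),(ct(a),cs(b)),[400,-100,100]); q=inb(X)
    print(n,X.round(1),round(e,2),'box',q.round(1),'slope up',round(q[0]*.866+(q[2]-95)*.5,1),'out',round(-.5*q[0]+.866*(q[2]-95),1))
print('knob',proj(T,w(p,[0,-95,95])))
X=atz(T,[[260.8,258],[243.6,238.2],[277.2,277.6]],23);print('cutter',X.round(1))
print('tri',tri((T,S),((260.8,258),(256.9,208.1)),[100,100,20]))
for n,u,z in(("tape",(195,218),24),("stap",(267,164),42),("coin",(325,165.5),53)): print(n,atz(T,[u],z).round(0))
p0=atz(T,[(497,112),(528,288)],200);print('machine if z200',p0.round(0))
E
```

```text
[ 5.30516564e+02 -2.08241014e+02 -2.06066516e-01] [[2.1, 0.3], [1.4, 0.2], [0.4, 0.4], [-0.6, -0.6], [0.4, -1.4], [-1.0, -1.1], [-0.2, -2.7]]
hl [ 455.3 -192.3   86.5] 0.57 box [-76.8   0.2  86.5] slope up -70.8 out 31.1
hu [ 525.8 -204.4  126.6] 0.38 box [ -5.4   2.8 126.6] slope up 11.2 out 30.1
knobtop [ 458.7 -288.2   94.2] 0.48 box [-53.9 -93.   94.2] slope up -47.1 out 26.3
knob [[467.36600201 228.21639548]]
cutter [[481.6 240.5  23. ]
 [538.5 284.5  23. ]
 [426.3 199.3  23. ]]
tri (array([482.45688087, 241.47779955,  14.7474477 ]), np.float64(0.053900947579791136))
tape [[604. 415.  24.]]
stap [[737. 210.  42.]]
coin [[718.  51.  53.]]
machine if z200 [[ 781. -383.  200.]
 [ 347. -390.  200.]]
```

```bash
cat >> h.py <<'E'
def tool(yaw,tilt=np.pi/6,spin=0):
    "tool rotation: z tilted forward in the box frame, y = box y, spun about tool z"
    b=R.from_euler('z',yaw)
    M=np.c_[[-np.cos(tilt),0,-np.sin(tilt)],[0,1,0],[np.sin(tilt),0,-np.cos(tilt)]]
    return b*R.from_matrix(M)*R.from_euler('z',spin)
def go(r,P,Q):
    s=r.sense(); d=(Q*R.from_euler('xyz',s['tcp_rot']).inv()).as_rotvec()
    print('shift',(np.array(P)-s['eef_pos']).round(1),'turn',d.round(3),'clock',s['clock'])
B=np.array([530.5,-208.2,0]);YAW=-.2
def w(P,yaw=YAW): return R.from_euler('z',yaw).apply(P)+B
N=np.array([-.5,0,.866])
E
python3 - <<'E'
from rig import r
from h import *
Hd=w([-43,1.5,109.4]); n=R.from_euler('z',YAW).apply(N)
print(Hd,n); go(r,Hd+n*110,tool(YAW))
E
```

```text
[ 488.65514115 -198.18711891  109.4       ] [-0.49003329  0.09933467  0.866     ]
shift [ 243.6 -782.3    8.7] turn [-0.132 -0.507  0.108] clock 0.9
```

Call:
servo_tool([
  {"x": 15,"y": -45,"z": 5},
  {"x": 30,"y": -90,"z": 10},
  {"x": 44,"y": -135,"z": 20},
  {"x": 58,"y": -180,"z": 30},
  {"x": 72,"y": -225,"z": 40,"rx": -0.02,"ry": -0.08,"rz": 0.02},
  {"x": 86,"y": -270,"z": 45,"rx": -0.04,"ry": -0.16,"rz": 0.035},
  {"x": 100,"y": -315,"z": 50,"rx": -0.06,"ry": -0.24,"rz": 0.05},
  {"x": 114,"y": -360,"z": 50,"rx": -0.08,"ry": -0.32,"rz": 0.07},
  {"x": 128,"y": -405,"z": 50,"rx": -0.105,"ry": -0.4,"rz": 0.085},
  {"x": 142,"y": -450,"z": 45,"rx": -0.132,"ry": -0.507,"rz": 0.108},
])

```text
invalid input
```

Call:
servo_tool([
  {"x": 14,"y": -45,"z": -5},
  {"x": 28,"y": -90,"z": -10},
  {"x": 42,"y": -135,"z": -15},
  {"x": 56,"y": -180,"z": -20},
  {"x": 70,"y": -225,"z": -25},
  {"x": 84,"y": -270,"z": -32},
  {"x": 101,"y": -315,"z": -36},
  {"x": 101,"y": -332,"z": -36},
  {"x": 101,"y": -332,"z": -36},
  {"x": 101,"y": -332,"z": -36},
])

```text
invalid input
```

```bash
python3 - <<'E'
from rig import r
from h import *
s=r.sense(); print(s['eef_pos'],s['clock'])
W=cam(r,"wrist"); im=r.grab_frame("wrist"); print(W)
Hd=w([-43,1.5,109.4]); 
print('handle ends pred',proj(W,[w([-43-34.6,1.5,109.4-20]),w([-43+34.6,1.5,109.4+20])]),'knobtop',proj(W,[w([-43-3,-93.5,109.4+5.2])]))
for k in("hatch_handle","lock_knob"): print(k,r.recognise(k,"wrist")[:2])
cv2.imwrite("pics/w1.png",im)
E
```

```text
[191.12898139 595.0640279  195.99925042] 0.9
(array([[315.8750342 ,   0.        , 321.0039843 ],
       [  0.        , 315.8750342 , 200.12505241],
       [  0.        ,   0.        ,   1.        ]]), array([-0.05555221,  0.        ,  0.        ,  0.        ,  0.        ]), array([122.2317245 , 615.58079466, 373.95044725]), array([[ 3.06876976e-01,  9.13819403e-01,  2.66008685e-01],
       [ 9.51749055e-01, -2.94796022e-01, -8.52586731e-02],
       [ 5.07272512e-04,  2.79337439e-01, -9.60192865e-01]]))
handle ends pred [[-71.43796485 472.4749665 ]
 [-64.32092954 515.87109887]] knobtop [[-99.5729037  483.29508375]]
hatch_handle []
lock_knob []
```

View pics/w1.png

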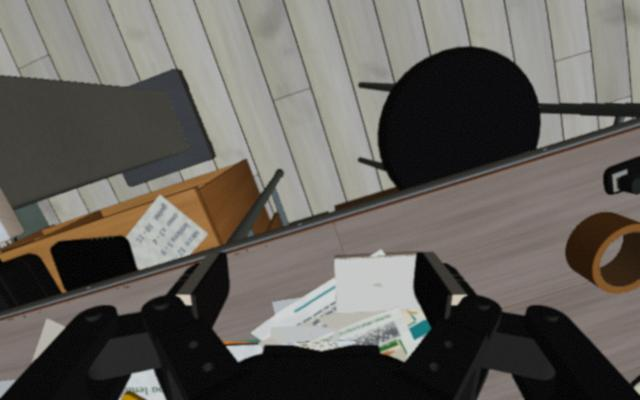

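The arm didn't move: both calls were refused as "invalid input". The wrist view shows only the left counter edge between the fingers. I'll retry with every key present in the rows.

Call:
servo_tool([
  {"x": 15,"y": -45,"z": 5,"rx": 0,"ry": 0,"rz": 0,"gripper": 1},
  {"x": 30,"y": -90,"z": 10,"rx": 0,"ry": 0,"rz": 0,"gripper": 1},
  {"x": 44,"y": -135,"z": 20,"rx": 0,"ry": 0,"rz": 0,"gripper": 1},
  {"x": 58,"y": -180,"z": 30,"rx": 0,"ry": 0,"rz": 0,"gripper": 1},
  {"x": 72,"y": -225,"z": 40,"rx": -0.02,"ry": -0.08,"rz": 0.02,"gripper": 1},
  {"x": 86,"y": -270,"z": 45,"rx": -0.04,"ry": -0.16,"rz": 0.035,"gripper": 1},
  {"x": 100,"y": -315,"z": 50,"rx": -0.06,"ry": -0.24,"rz": 0.05,"gripper": 1},
  {"x": 114,"y": -360,"z": 50,"rx": -0.08,"ry": -0.32,"rz": 0.07,"gripper": 1},
  {"x": 128,"y": -405,"z": 50,"rx": -0.105,"ry": -0.4,"rz": 0.085,"gripper": 1},
  {"x": 142,"y": -450,"z": 45,"rx": -0.132,"ry": -0.507,"rz": 0.108,"gripper": 1},
], newtons=40)

```text
clock: 2.05
eef_pos: [334.3, 144.3, 242.3]
tcp_rot: [3.139, 0.529, 2.941]
contact_force: [0.7, -0.5, -0.3]
opening: 1.0
grasp_force: 0.0
```

Call:
servo_tool([
  {"x": 14,"y": -45,"z": -5,"rx": 0,"ry": 0,"rz": 0,"gripper": 1},
  {"x": 28,"y": -90,"z": -10,"rx": 0,"ry": 0,"rz": 0,"gripper": 1},
  {"x": 42,"y": -135,"z": -15,"rx": 0,"ry": 0,"rz": 0,"gripper": 1},
  {"x": 56,"y": -180,"z": -20,"rx": 0,"ry": 0,"rz": 0,"gripper": 1},
  {"x": 70,"y": -225,"z": -25,"rx": 0,"ry": 0,"rz": 0,"gripper": 1},
  {"x": 84,"y": -270,"z": -32,"rx": 0,"ry": 0,"rz": 0,"gripper": 1},
  {"x": 101,"y": -315,"z": -36,"rx": 0,"ry": 0,"rz": 0,"gripper": 1},
  {"x": 101,"y": -332,"z": -36,"rx": 0,"ry": 0,"rz": 0,"gripper": 1},
  {"x": 101,"y": -332,"z": -36,"rx": 0,"ry": 0,"rz": 0,"gripper": 1},
], newtons=40)

```text
clock: 2.95
eef_pos: [423.8, -147.2, 208.1]
tcp_rot: [3.141, 0.523, 2.941]
contact_force: [1.4, 1.0, 0.1]
opening: 1.001
grasp_force: 0.0
```

```bash
sed -i "s/M=R.from_euler('xyz',p\['orientation'\]).as_matrix()/o=np.array(p['orientation']); M=o if o.ndim==2 else R.from_euler('xyz',o).as_matrix()/" h.py; python3 - <<'E'
from rig import r
from h import *
s=r.sense(); print(s['eef_pos'],s['clock'])
W=cam(r,"wrist"); im=r.grab_frame("wrist"); np.savez("w1.npz",K=W[0],D=W[1],e=W[2],M=W[3])
print('handle ends pred',proj(W,[w([-43-34.6,1.5,109.4-20]),w([-43+34.6,1.5,109.4+20])]),'knobtop',proj(W,[w([-43-3,-93.5,109.4+5.2])]))
for k in("hatch_handle","lock_knob"): print(k,r.recognise(k,"wrist")[:2])
cv2.imwrite("pics/w1.png",im)
E
```

```text
[ 423.79995694 -147.17195212  208.14773109] 2.95
handle ends pred [[283.71390894 158.92984866]
 [286.38269852 236.44923351]] knobtop [[188.04766371 200.91529809]]
hatch_handle [{'box': [221.6, 93.2, 140.2, 220.8], 'conf': 0.87}]
lock_knob [{'box': [149.8, 77.9, 339.0, 240.8], 'conf': 0.71}]
```

View pics/w1.png

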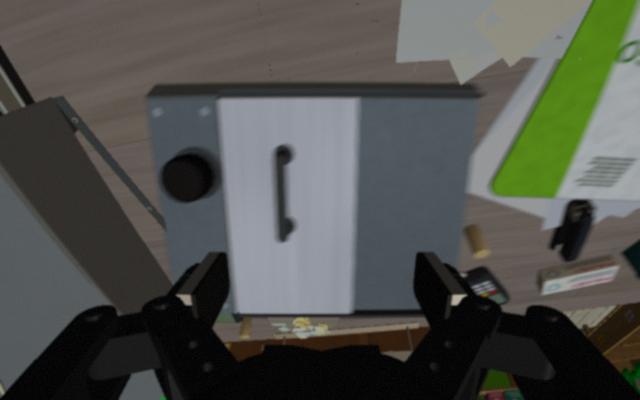

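Wrist view: bar at (280,150)-(283,240), knob face centred at (188,176), hatch between columns 220 and 360. The bar sits about 3 px from where I predicted, and the knob is lower on the slope than I'd estimated. I'll finish the approach and remeasure.

Call:
servo_tool([
  {"x": 0,"y": 0,"z": 0,"rx": 0,"ry": 0,"rz": 0,"gripper": 1},
  {"x": 0,"y": 0,"z": 0,"rx": 0,"ry": 0,"rz": 0,"gripper": 1},
])

```text
clock: 3.3
eef_pos: [423.4, -144.2, 207.6]
tcp_rot: [3.14, 0.521, 2.943]
contact_force: [0.4, -0.2, 0.7]
opening: 1.0
grasp_force: 0.0
```

```bash
python3 - <<'E'
from rig import r
from h import *
s=r.sense(); print(s['eef_pos'],s['tcp_rot'],s['clock'])
W=cam(r,"wrist"); im=r.grab_frame("wrist"); print(r.sense()['eef_pos'])
cv2.imwrite("pics/w2.png",im)
m=(im.max(2)<75).astype(np.uint8); m[250:]=0
k,l,st,ce=cv2.connectedComponentsWithStats(m)
for i in range(1,k):
    if st[i,4]>150: print(st[i],ce[i].round(1))
print('pred',proj(W,[w([-43-34.6,1.5,109.4-20]),w([-43+34.6,1.5,109.4+20]),w([-46,-93.5,114.6])]).round(1))
def slope(uv,out):
    K,D,e,M=W; u=cv2.undistortPoints(np.array(uv,float).reshape(-1,1,2),K,D)[:,0]
    d=np.c_[u,np.ones(len(u))]@M.T; n=R.from_euler('z',YAW).apply(N); p0=w([0,0,95])+n*out
    X=e+d*(((p0-e)@n)/(d@n))[:,None]; q=R.from_euler('z',-YAW).apply(X-B)
    return np.c_[q[:,0]*.866+(q[:,2]-95)*.5,q[:,1]]
for i in range(1,k):
    if 300<st[i,4]<6000: print(ce[i],'slope(up,y) at34',slope([ce[i]],34),'at 40',slope([ce[i]],40))
E
```

```text
[ 423.40954807 -144.19057863  207.60899947] [3.13985725 0.52100719 2.94285494] 3.3
[ 423.55959202 -144.00597221  207.73678589]
[490   0 103 186 417] [546.6  83. ]
[    0    51   164   199 14179] [ 61.1 173.1]
[ 145   82  340   18 5112] [315.3  89.9]
[ 274  145   21   97 1186] [282.1 192.1]
[ 159  146   64   58 2804] [191.1 175.1]
[ 549  200   46   50 1575] [573.7 226.2]
pred [[280.6 160.3]
 [283.4 237.7]
 [185.1 202.1]]
[546.63069544  82.98321343] slope(up,y) at34 [[-143.50386381  250.09516565]] at 40 [[-142.97580636  245.8990862 ]]
[315.30653365  89.92605634] slope(up,y) at34 [[-134.26347385   35.03247528]] at 40 [[-133.91956222   35.12224271]]
[282.12141653 192.10118044] slope(up,y) at34 [[-38.50631704   1.87973954]] at 40 [[-40.07068859   2.63018665]]
[191.12232525 175.08808845] slope(up,y) at34 [[-55.83519977 -86.88135635]] at 40 [[-57.05423509 -84.3620461 ]]
[573.72       226.17015873] slope(up,y) at34 [[ -1.31760161 308.14326653]] at 40 [[ -3.6230833  302.79038358]]
```

```bash
cat >> h.py <<'E'
def sl(up,y,out): return w([up*.866-.5*out,y,95+.5*up+.866*out])
E
python3 - <<'E'
from rig import r
from h import *
for o in(95,15): go(r,sl(-34,1.7,o),tool(YAW))
E
```

```text
shift [ 31.9 -47.2 -47.5] turn [-0.002 -0.002 -0.003] clock 3.35
shift [  71.1  -55.2 -116.7] turn [-0.002 -0.002 -0.003] clock 3.35
```

Call:
servo_tool([
  {"x": 16,"y": -24,"z": -24,"rx": 0,"ry": 0,"rz": 0,"gripper": 1},
  {"x": 32,"y": -47,"z": -48,"rx": 0,"ry": 0,"rz": 0,"gripper": 1},
  {"x": 32,"y": -47,"z": -48,"rx": 0,"ry": 0,"rz": 0,"gripper": 1},
  {"x": 42,"y": -49,"z": -65,"rx": 0,"ry": 0,"rz": 0,"gripper": 1},
  {"x": 52,"y": -51,"z": -83,"rx": 0,"ry": 0,"rz": 0,"gripper": 1},
  {"x": 61,"y": -53,"z": -100,"rx": 0,"ry": 0,"rz": 0,"gripper": 1},
  {"x": 71,"y": -55,"z": -117,"rx": 0,"ry": 0,"rz": 0,"gripper": 1},
  {"x": 71,"y": -55,"z": -117,"rx": 0,"ry": 0,"rz": 0,"gripper": 1},
  {"x": 71,"y": -55,"z": -117,"rx": 0,"ry": 0,"rz": 0,"gripper": 1},
])

```text
clock: 4.25
eef_pos: [494.7, -198.8, 91.2]
tcp_rot: [3.139, 0.521, 2.943]
contact_force: [0.6, 0.0, 0.8]
opening: 0.998
grasp_force: 0.0
```

Call:
servo_tool([
  {"x": 0,"y": 0,"z": 0,"rx": 0,"ry": 0,"rz": 0,"gripper": -1},
  {"x": 0,"y": 0,"z": 0,"rx": 0,"ry": 0,"rz": 0,"gripper": -1},
  {"x": 0,"y": 0,"z": 0,"rx": 0,"ry": 0,"rz": 0,"gripper": -1},
  {"x": 0,"y": 0,"z": 0,"rx": 0,"ry": 0,"rz": 0,"gripper": -1},
  {"x": 0,"y": 0,"z": 0,"rx": 0,"ry": 0,"rz": 0,"gripper": -1},
  {"x": 0,"y": 0,"z": 0,"rx": 0,"ry": 0,"rz": 0,"gripper": -1},
  {"x": 0,"y": 0,"z": 0,"rx": 0,"ry": 0,"rz": 0,"gripper": -1},
  {"x": 0,"y": 0,"z": 0,"rx": 0,"ry": 0,"rz": 0,"gripper": -1},
  {"x": 0,"y": 0,"z": 0,"rx": 0,"ry": 0,"rz": 0,"gripper": -1},
  {"x": 0,"y": 0,"z": 0,"rx": 0,"ry": 0,"rz": 0,"gripper": -1},
], newtons=40)

```text
clock: 5.25
eef_pos: [494.7, -200.3, 90.7]
tcp_rot: [3.14, 0.521, 2.942]
contact_force: [0.1, -0.5, -0.8]
opening: -0.002
grasp_force: 0.0
```

The gripper shut fully, so the bar isn't between the pads. I'll look.

```bash
python3 - <<'E'
from rig import r
from h import *
s=r.sense(); print(s['eef_pos'],s['tcp_rot'],s['clock'],s['contact_force'])
W=cam(r,"wrist"); im=r.grab_frame("wrist"); im2=r.grab_frame("scene")
a=cv2.resize(im[80:330,160:440],None,fx=1.6,fy=1.6); b=cv2.resize(im2[190:350,285:430],None,fx=2.5,fy=2.5)
cv2.imwrite("pics/w3.png",np.hstack([a,cv2.copyMakeBorder(b,0,0,0,0,0)]) if a.shape[0]==b.shape[0] else a)
print(a.shape,b.shape); cv2.imwrite("pics/w3full.png",im);cv2.imwrite("pics/s3full.png",im2)
print('tcp in wrist',proj(W,[s['eef_pos']]),'scene',proj(cam(r,"scene"),[s['eef_pos']]))
E
```

```text
[ 494.6533417  -200.31975796   90.65815817] [3.1401634  0.52121614 2.94172939] 5.25 [ 0.08730008 -0.53434337 -0.75636116]
(400, 448, 3) (400, 362, 3)
tcp in wrist [[323.54084538 231.63582271]] scene [[349.91514008 269.81365147]]
```

View pics/w3.png

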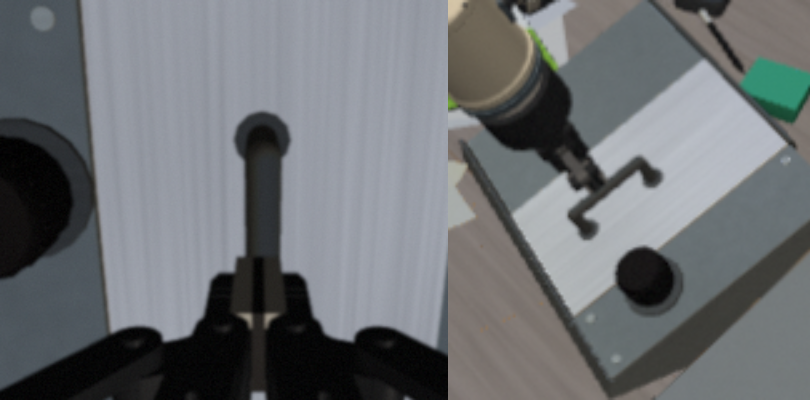

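The fingers are laterally on the bar, but the tips stopped above it, so the box surface is lower or farther than I estimated. I'll triangulate from the two wrist views.

```bash
python3 - <<'E'
from rig import r
from h import *
z=np.load("w1.npz"); W1=(z['K'],z['D'],z['e'],z['M']); W3=cam(r,"wrist")
T=cam(r,"top");S=cam(r,"scene")
def rep(n,X,e):
    q=R.from_euler('z',-YAW).apply(X-B); print(n,X.round(1),'err',round(e,2),'box',q.round(1),'up',round(q[0]*.866+(q[2]-95)*.5,1),'out',round(-.5*q[0]+.866*(q[2]-95),1))
ct=lambda u:np.array(u)/3.5+[335,155]-.36
cs=lambda u:np.array(u)/3.5+[285,180]-.36
w3=lambda u:np.array(u)/1.6+[160,80]-.2
rep('screw',*tri((W1,W3),((206,112),w3((42,18))),[450,-250,60]))
rep('screw3',*tri((W1,W3,T,S),((206,112),w3((42,18)),ct((413,397)),cs((199,481))),[450,-250,60]))
rep('barlow',*tri((W1,W3),((280.5,148),w3((263,126))),[450,-200,80]))
rep('barlow4',*tri((W1,W3,T,S),((280.5,148),w3((263,126)),ct((323,350)),cs((172,340))),[450,-200,80]))
s=r.sense(); rep('tcp',s['eef_pos'],0)
# measured front-post foot (wrist view 3) on slope
h=cv2.cvtColor(cv2.imread("pics/w3full.png"),cv2.COLOR_BGR2GRAY)
E
```

```text
screw [ 411.9 -261.7   47.1] err 1.45 box [-105.6  -76.    47.1] up -115.4 out 11.3
screw3 [ 415.6 -266.3   38.6] err 1.79 box [-101.1  -79.8   38.6] up -115.7 out 1.7
barlow [ 438.2 -189.    92.7] err 1.07 box [-94.2   0.5  92.7] up -82.7 out 45.1
barlow4 [ 448.5 -191.3   80. ] err 2.52 box [-83.7   0.2  80. ] up -80.0 out 28.9
tcp [ 494.7 -200.3   90.7] err 0 box [-36.7   0.6  90.7] up -33.9 out 14.6
```

Call:
servo_tool([
  {"x": 1,"y": -0.2,"z": -1.7,"rx": 0,"ry": 0,"rz": 0,"gripper": -1},
  {"x": 2,"y": -0.4,"z": -3.5,"rx": 0,"ry": 0,"rz": 0,"gripper": -1},
  {"x": 2,"y": -0.4,"z": -3.5,"rx": 0,"ry": 0,"rz": 0,"gripper": -1},
])

```text
clock: 5.65
eef_pos: [496.7, -200.7, 86.9]
tcp_rot: [3.14, 0.521, 2.942]
contact_force: [0.1, 0.4, 0.2]
opening: -0.004
grasp_force: 0.0
```

Call:
servo_tool([
  {"x": 1,"y": -0.2,"z": -1.7,"rx": 0,"ry": 0,"rz": 0,"gripper": -1},
  {"x": 2,"y": -0.4,"z": -3.5,"rx": 0,"ry": 0,"rz": 0,"gripper": -1},
  {"x": 2,"y": -0.4,"z": -3.5,"rx": 0,"ry": 0,"rz": 0,"gripper": -1},
])

```text
clock: 5.95
eef_pos: [498.7, -201.1, 83.4]
tcp_rot: [3.14, 0.521, 2.942]
contact_force: [0.8, 0.4, -0.4]
opening: -0.001
grasp_force: 0.0
```

Call:
servo_tool([
  {"x": 1,"y": -0.2,"z": -1.7,"rx": 0,"ry": 0,"rz": 0,"gripper": -1},
  {"x": 2,"y": -0.4,"z": -3.5,"rx": 0,"ry": 0,"rz": 0,"gripper": -1},
  {"x": 2,"y": -0.4,"z": -3.5,"rx": 0,"ry": 0,"rz": 0,"gripper": -1},
])

```text
clock: 6.25
eef_pos: [500.0, -201.3, 81.6]
tcp_rot: [3.14, 0.523, 2.942]
contact_force: [-29.4, 6.8, 44.4]
opening: 0.001
grasp_force: 26.8
```

```bash
python3 - <<'E'
from rig import r
from h import *
s=r.sense(); print(s['eef_pos'],s['contact_force'],s['opening'])
im=r.grab_frame("wrist"); im2=r.grab_frame("scene")
a=cv2.resize(im[120:320,230:420],None,fx=2.9,fy=2.9,interpolation=cv2.INTER_CUBIC); b=cv2.resize(im2[220:320,310:410],(400,400),interpolation=cv2.INTER_CUBIC)
a=cv2.resize(a,(400,400)); 
W=cam(r,"wrist");S=cam(r,"scene");z=R.from_euler('xyz',s['tcp_rot']).apply([0,0,1])
P=[s['eef_pos']-z*k for k in(0,19)]
for u in proj(W,P): cv2.circle(a,tuple(int(v) for v in ((u-[230,120])*[400/190,2])),2,(0,0,255),-1)
for u in proj(S,P): cv2.circle(b,tuple(int(v) for v in (u-[310,220])*4),2,(0,0,255),-1)
cv2.imwrite("pics/w4.png",np.hstack([a,b]))
E
```

```text
[ 500.04921505 -201.26390369   81.60552602] [-29.42252422   6.76216285  44.38602174] 0.0006281044552694379
```

View pics/w4.png

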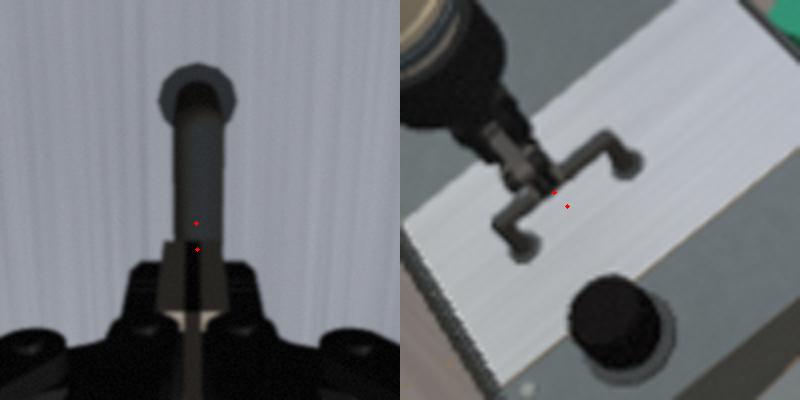

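The shut tips met something at about 50 N. In both views they look like they're resting on top of the bar, with the visible tips sitting at the "19 mm back" dot. I'll back off, open, and go deeper in guarded steps.

Call:
servo_tool([
  {"x": -7,"y": 1.5,"z": 13,"rx": 0,"ry": 0,"rz": 0,"gripper": -1},
  {"x": -10,"y": 2,"z": 17.5,"rx": 0,"ry": 0,"rz": 0,"gripper": 1},
  {"x": -10,"y": 2,"z": 17.5,"rx": 0,"ry": 0,"rz": 0,"gripper": 1},
  {"x": -10,"y": 2,"z": 17.5,"rx": 0,"ry": 0,"rz": 0,"gripper": 1},
  {"x": -10,"y": 2,"z": 17.5,"rx": 0,"ry": 0,"rz": 0,"gripper": 1},
  {"x": -10,"y": 2,"z": 17.5,"rx": 0,"ry": 0,"rz": 0,"gripper": 1},
  {"x": -5,"y": 1,"z": 8.5,"rx": 0,"ry": 0,"rz": 0,"gripper": 1},
  {"x": 0,"y": 0,"z": 0,"rx": 0,"ry": 0,"rz": 0,"gripper": 1},
  {"x": 0,"y": 0,"z": 0,"rx": 0,"ry": 0,"rz": 0,"gripper": 1},
])

```text
clock: 7.25
eef_pos: [500.6, -201.4, 79.1]
tcp_rot: [3.139, 0.52, 2.941]
contact_force: [0.8, -0.3, 0.5]
opening: 1.002
grasp_force: 0.0
```

Call:
servo_tool([
  {"x": 1.5,"y": -0.3,"z": -2.6,"rx": 0,"ry": 0,"rz": 0,"gripper": 1},
  {"x": 3,"y": -0.6,"z": -5.2,"rx": 0,"ry": 0,"rz": 0,"gripper": 1},
  {"x": 3,"y": -0.6,"z": -5.2,"rx": 0,"ry": 0,"rz": 0,"gripper": 1},
])

```text
clock: 7.55
eef_pos: [503.5, -202.0, 74.8]
tcp_rot: [3.14, 0.521, 2.941]
contact_force: [-0.3, -0.4, -0.1]
opening: 1.002
grasp_force: 0.0
```

Call:
servo_tool([
  {"x": 1,"y": -0.2,"z": -1.7,"rx": 0,"ry": 0,"rz": 0,"gripper": 1},
  {"x": 2,"y": -0.4,"z": -3.5,"rx": 0,"ry": 0,"rz": 0,"gripper": 1},
  {"x": 2,"y": -0.4,"z": -3.5,"rx": 0,"ry": 0,"rz": 0,"gripper": 1},
])

```text
clock: 7.85
eef_pos: [505.7, -202.5, 71.4]
tcp_rot: [3.14, 0.521, 2.942]
contact_force: [1.5, -0.2, 0.3]
opening: 1.003
grasp_force: 0.0
```

Call:
servo_tool([
  {"x": 1,"y": -0.2,"z": -1.7,"rx": 0,"ry": 0,"rz": 0,"gripper": 1},
  {"x": 2,"y": -0.4,"z": -3.5,"rx": 0,"ry": 0,"rz": 0,"gripper": 1},
  {"x": 2,"y": -0.4,"z": -3.5,"rx": 0,"ry": 0,"rz": 0,"gripper": 1},
])

```text
clock: 8.15
eef_pos: [507.7, -202.9, 67.8]
tcp_rot: [3.14, 0.521, 2.942]
contact_force: [-0.4, 0.2, 0.4]
opening: 1.003
grasp_force: 0.0
```

Call:
servo_tool([
  {"x": 1,"y": -0.2,"z": -1.7,"rx": 0,"ry": 0,"rz": 0,"gripper": 1},
  {"x": 2,"y": -0.4,"z": -3.5,"rx": 0,"ry": 0,"rz": 0,"gripper": 1},
  {"x": 2,"y": -0.4,"z": -3.5,"rx": 0,"ry": 0,"rz": 0,"gripper": 1},
])

```text
clock: 8.45
eef_pos: [509.7, -203.3, 64.3]
tcp_rot: [3.14, 0.521, 2.942]
contact_force: [-0.4, 0.5, -0.4]
opening: 1.003
grasp_force: 0.0
```

No contact at 20 mm deeper, so the earlier contact was the bar's top. Closing now.

Call:
servo_tool([
  {"x": 1,"y": -0.2,"z": -2,"rx": 0,"ry": 0,"rz": 0,"gripper": -1},
  {"x": 1,"y": -0.2,"z": -2,"rx": 0,"ry": 0,"rz": 0,"gripper": -1},
  {"x": 1,"y": -0.2,"z": -2,"rx": 0,"ry": 0,"rz": 0,"gripper": -1},
  {"x": 1,"y": -0.2,"z": -2,"rx": 0,"ry": 0,"rz": 0,"gripper": -1},
  {"x": 1,"y": -0.2,"z": -2,"rx": 0,"ry": 0,"rz": 0,"gripper": -1},
  {"x": 1,"y": -0.2,"z": -2,"rx": 0,"ry": 0,"rz": 0,"gripper": -1},
  {"x": 1,"y": -0.2,"z": -2,"rx": 0,"ry": 0,"rz": 0,"gripper": -1},
  {"x": 1,"y": -0.2,"z": -2,"rx": 0,"ry": 0,"rz": 0,"gripper": -1},
], newtons=40)

```text
clock: 9.25
eef_pos: [510.9, -201.9, 62.6]
tcp_rot: [3.137, 0.521, 2.943]
contact_force: [0.8, 7.3, 4.4]
opening: 0.126
grasp_force: 38.9
```

Call:
servo_tool([
  {"x": 0.8,"y": 4,"z": 0,"rx": 0,"ry": 0,"rz": 0,"gripper": -1},
  {"x": 1.6,"y": 8,"z": 0,"rx": 0,"ry": 0,"rz": 0,"gripper": -1},
  {"x": 1.6,"y": 8,"z": 0,"rx": 0,"ry": 0,"rz": 0,"gripper": -1},
])

```text
clock: 9.55
eef_pos: [512.2, -195.3, 62.6]
tcp_rot: [3.141, 0.522, 2.942]
contact_force: [-3.6, -0.4, 5.3]
opening: 0.122
grasp_force: 39.4
```

Call:
servo_tool([
  {"x": 0.8,"y": 4,"z": 0,"rx": 0,"ry": 0,"rz": 0,"gripper": -1},
  {"x": 1.6,"y": 8,"z": 0,"rx": 0,"ry": 0,"rz": 0,"gripper": -1},
  {"x": 1.6,"y": 8,"z": 0,"rx": 0,"ry": 0,"rz": 0,"gripper": -1},
])

```text
clock: 9.85
eef_pos: [513.9, -187.3, 62.7]
tcp_rot: [3.14, 0.522, 2.942]
contact_force: [-3.6, 0.2, 5.6]
opening: 0.129
grasp_force: 39.4
```

The hatch is free. Sliding on.

Call:
servo_tool([
  {"x": 2.5,"y": 12,"z": 0,"rx": 0,"ry": 0,"rz": 0,"gripper": -1},
  {"x": 5,"y": 25,"z": 0,"rx": 0,"ry": 0,"rz": 0,"gripper": -1},
  {"x": 8,"y": 40,"z": 0,"rx": 0,"ry": 0,"rz": 0,"gripper": -1},
  {"x": 11,"y": 55,"z": 0,"rx": 0,"ry": 0,"rz": 0,"gripper": -1},
  {"x": 14,"y": 70,"z": 0,"rx": 0,"ry": 0,"rz": 0,"gripper": -1},
  {"x": 17,"y": 85,"z": 0,"rx": 0,"ry": 0,"rz": 0,"gripper": -1},
  {"x": 20,"y": 98,"z": 0,"rx": 0,"ry": 0,"rz": 0,"gripper": -1},
  {"x": 20,"y": 98,"z": 0,"rx": 0,"ry": 0,"rz": 0,"gripper": -1},
])

```text
clock: 10.65
eef_pos: [534.6, -91.6, 60.9]
tcp_rot: [3.129, 0.532, 2.944]
contact_force: [-12.7, 5.4, 30.7]
opening: 0.121
grasp_force: 43.8
```

Call:
servo_tool([
  {"x": 0.6,"y": 3,"z": 0,"rx": 0,"ry": 0,"rz": 0,"gripper": -1},
  {"x": 1.2,"y": 6,"z": 0,"rx": 0,"ry": 0,"rz": 0,"gripper": -1},
  {"x": 1.2,"y": 6,"z": 0,"rx": 0,"ry": 0,"rz": 0,"gripper": -1},
])

```text
clock: 10.95
eef_pos: [535.3, -88.0, 60.9]
tcp_rot: [3.125, 0.532, 2.942]
contact_force: [-13.0, 5.0, 31.7]
opening: 0.121
grasp_force: 43.8
```

```bash
python3 - <<'E'
from rig import r
from h import *
s=r.sense(); print(s)
im=r.grab_frame("scene"); im2=r.grab_frame("wrist")
a=cv2.resize(im[140:340,230:430],(400,400),interpolation=cv2.INTER_CUBIC)
b=cv2.resize(im2[60:360,170:470],(400,400))
cv2.imwrite("pics/s5.png",np.hstack([a,b])); cv2.imwrite("pics/w5full.png",im2)
E
```

```text
{'clock': 10.95, 'qpos': array([-1.65818832e-01,  2.66771876e-01,  2.34194014e+00,  4.68485765e-01,
        1.83114016e-04, -2.01052030e+00]), 'qvel': array([ 0.00070925, -0.00145753,  0.00092842, -0.12115018,  0.00303585,
        0.12086456]), 'joint_efforts': array([ -1.46672353, -25.34043431, -17.28306055,   0.28905228,
        -1.78616244,  -0.11939272]), 'eef_pos': array([535.27489107, -88.02865483,  60.90101269]), 'tcp_rot': array([3.12455682, 0.53247105, 2.94238865]), 'contact_force': array([-13.00780134,   5.00993068,  31.71640774]), 'wrist_torque': array([ 0.19562545, -0.43781682,  0.25009291]), 'grasp_force': 43.84758710861206, 'opening': 0.12120246975705316}
```

View pics/s5.png

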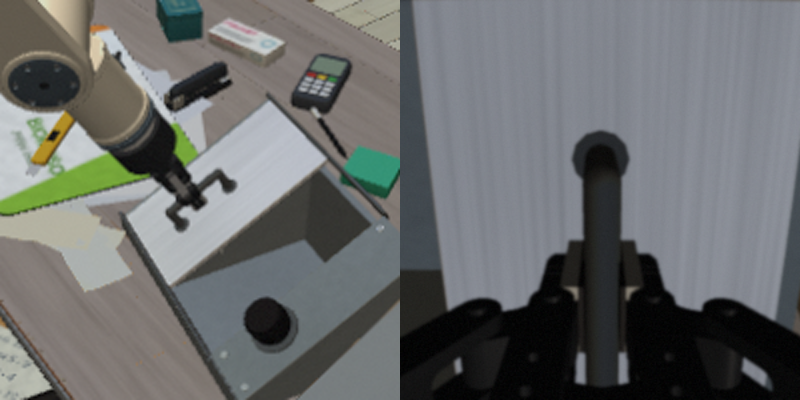

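The hatch is about 116 mm open. Joint 5 has hit its lower limit (0), which explains the downward pressing. I'll loosen, tilt the tool a bit more upright, regrip and finish the slide.

Call:
servo_tool([
  {"x": 0,"y": 0,"z": 0,"rx": 0,"ry": 0,"rz": 0,"gripper": 0},
  {"x": 0,"y": 0,"z": 1,"rx": 0,"ry": 0,"rz": 0,"gripper": 0},
  {"x": 0,"y": 0,"z": 2,"rx": 0.02,"ry": 0.1,"rz": 0,"gripper": 0},
  {"x": 0,"y": 0,"z": 3,"rx": 0.04,"ry": 0.2,"rz": 0,"gripper": 0},
  {"x": 0,"y": 0,"z": 3,"rx": 0.05,"ry": 0.24,"rz": 0,"gripper": 0},
  {"x": 0,"y": 0,"z": 3,"rx": 0.05,"ry": 0.24,"rz": 0,"gripper": 0},
  {"x": 0,"y": 0,"z": 3,"rx": 0.05,"ry": 0.24,"rz": 0,"gripper": 0},
])

```text
clock: 11.75
eef_pos: [532.8, -87.8, 61.0]
tcp_rot: [3.123, 0.282, 2.941]
contact_force: [-0.6, -0.1, -0.7]
opening: 0.504
grasp_force: 0.0
```

```bash
python3 - <<'E'
from rig import r
s=r.sense(); print(s['qpos'].round(3),s['eef_pos'],s['tcp_rot'],s['contact_force'],s['opening'])
E
```

```text
[-0.174  0.285  2.154  0.028  0.42  -1.571] [532.84684756 -87.84861081  61.0184269 ] [3.12298804 0.28207987 2.94113739] [-0.55418209 -0.10852625 -0.69016773] 0.5041962953689423
```

Call:
servo_tool([
  {"x": 0,"y": 0,"z": 0,"rx": 0,"ry": 0,"rz": 0,"gripper": -1},
  {"x": 0,"y": 0,"z": 0,"rx": 0,"ry": 0,"rz": 0,"gripper": -1},
  {"x": 0,"y": 0,"z": 0,"rx": 0,"ry": 0,"rz": 0,"gripper": -1},
  {"x": 0,"y": 0,"z": 0,"rx": 0,"ry": 0,"rz": 0,"gripper": -1},
  {"x": 0,"y": 0,"z": 0,"rx": 0,"ry": 0,"rz": 0,"gripper": -1},
  {"x": 0.6,"y": 3,"z": 0,"rx": 0,"ry": 0,"rz": 0,"gripper": -1},
  {"x": 1.2,"y": 6,"z": 0,"rx": 0,"ry": 0,"rz": 0,"gripper": -1},
  {"x": 1.2,"y": 6,"z": 0,"rx": 0,"ry": 0,"rz": 0,"gripper": -1},
], newtons=40)

```text
clock: 12.55
eef_pos: [533.5, -81.7, 61.1]
tcp_rot: [3.123, 0.28, 2.941]
contact_force: [-4.4, 1.6, 2.0]
opening: 0.125
grasp_force: 39.1
```

Call:
servo_tool([
  {"x": 0.4,"y": 2,"z": 0,"rx": 0,"ry": 0,"rz": 0,"gripper": -1},
  {"x": 0.6,"y": 3,"z": 0,"rx": 0,"ry": 0,"rz": 0,"gripper": -1},
  {"x": 0.6,"y": 3,"z": 0,"rx": 0,"ry": 0,"rz": 0,"gripper": -1},
])

```text
clock: 12.85
eef_pos: [534.1, -78.8, 61.1]
tcp_rot: [3.123, 0.28, 2.941]
contact_force: [-6.0, 1.1, 2.5]
opening: 0.126
grasp_force: 39.1
```

Not yet at the stop.

Call:
servo_tool([
  {"x": 0.4,"y": 2,"z": 0,"rx": 0,"ry": 0,"rz": 0,"gripper": -1},
  {"x": 0.6,"y": 3,"z": 0,"rx": 0,"ry": 0,"rz": 0,"gripper": -1},
  {"x": 0.6,"y": 3,"z": 0,"rx": 0,"ry": 0,"rz": 0,"gripper": -1},
])

```text
clock: 13.15
eef_pos: [534.3, -78.0, 61.1]
tcp_rot: [3.126, 0.28, 2.942]
contact_force: [-9.0, -21.6, 2.3]
opening: 0.126
grasp_force: 39.8
```

The stop is reached (22 N reaction). Releasing and retracting along the tool axis.

Call:
servo_tool([
  {"x": 0,"y": -2,"z": 0,"rx": 0,"ry": 0,"rz": 0,"gripper": 0},
  {"x": 0,"y": -2,"z": 0,"rx": 0,"ry": 0,"rz": 0,"gripper": 0},
  {"x": 0,"y": -2,"z": 0,"rx": 0,"ry": 0,"rz": 0,"gripper": 0},
  {"x": -7,"y": 0,"z": 24,"rx": 0,"ry": 0,"rz": 0,"gripper": 0},
  {"x": -17,"y": 2,"z": 60,"rx": 0,"ry": 0,"rz": 0,"gripper": 0},
  {"x": -28,"y": 4,"z": 100,"rx": 0,"ry": 0,"rz": 0,"gripper": 0},
  {"x": -34,"y": 30,"z": 125,"rx": -0.01,"ry": 0,"rz": 0,"gripper": 0},
  {"x": -38,"y": 65,"z": 140,"rx": 0,"ry": 0,"rz": 0,"gripper": 0},
])

```text
clock: 13.95
eef_pos: [498.8, -10.9, 204.6]
tcp_rot: [3.122, 0.287, 2.939]
contact_force: [0.4, -0.3, -1.1]
opening: 0.5
grasp_force: 0.0
```

```bash
python3 - <<'E'
from rig import r
from h import *
# cutter pose: tool straight down, y across the cutter
a=.649; Q=R.from_euler('xyz',[np.pi,0,a+np.pi])
go(r,[482,241,170],Q); print(r.sense()['opening'],r.sense()['qpos'].round(2))
s=r.sense(); d=(Q*R.from_euler('xyz',s['tcp_rot']).inv()).as_rotvec()
E
```

```text
shift [-16.8 251.9 -34.6] turn [-0.085  0.284  0.843] clock 13.95
0.4999936194459696 [ 0.01 -0.01  2.1  -0.06  0.77 -1.33]
```

Call:
servo_tool([
  {"x": -2,"y": 35,"z": 0,"rx": -0.012,"ry": 0.04,"rz": 0.12,"gripper": 0},
  {"x": -4,"y": 70,"z": 0,"rx": -0.024,"ry": 0.08,"rz": 0.24,"gripper": 0},
  {"x": -6,"y": 105,"z": 0,"rx": -0.036,"ry": 0.12,"rz": 0.36,"gripper": 0},
  {"x": -9,"y": 140,"z": 0,"rx": -0.048,"ry": 0.16,"rz": 0.48,"gripper": 0},
  {"x": -12,"y": 175,"z": 0,"rx": -0.06,"ry": 0.2,"rz": 0.6,"gripper": 0},
  {"x": -14,"y": 210,"z": 0,"rx": -0.072,"ry": 0.24,"rz": 0.72,"gripper": 0},
  {"x": -17,"y": 252,"z": 0,"rx": -0.085,"ry": 0.284,"rz": 0.843,"gripper": 0},
  {"x": -17,"y": 252,"z": 0,"rx": -0.085,"ry": 0.284,"rz": 0.843,"gripper": 0},
  {"x": -17,"y": 252,"z": 0,"rx": -0.085,"ry": 0.284,"rz": 0.843,"gripper": 0},
])

```text
clock: 14.85
eef_pos: [480.7, 242.0, 201.2]
tcp_rot: [-3.141, -0.005, -2.489]
contact_force: [0.4, -0.4, -0.4]
opening: 0.5
grasp_force: 0.0
```

```bash
python3 - <<'E'
from rig import r
from h import *
s=r.sense(); print(s['eef_pos'],s['tcp_rot'],s['clock'])
W=cam(r,"wrist"); im=r.grab_frame("wrist"); print(r.recognise("box_cutter","wrist")[:2])
h=cv2.cvtColor(im,cv2.COLOR_BGR2HSV); m=cv2.inRange(h,(15,140,110),(32,255,255))
k,l,st,ce=cv2.connectedComponentsWithStats(m)
for i in range(1,k):
    if st[i,4]>150:
        p=np.argwhere(l==i)[:,::-1].astype(np.float32); rc=cv2.minAreaRect(p); b=cv2.boxPoints(rc); print(st[i],rc)
        print(atz(W,b,23.5).round(1).tolist(),atz(W,[ce[i]],23.5).round(1))
print('tcp',proj(W,[s['eef_pos']]))
cv2.imwrite("pics/w6.png",im)
E
```

```text
[480.71504142 242.03962191 201.19023202] [-3.14114786 -0.00500873 -2.4888962 ] 14.85
[{'box': [307.6, 88.8, 22.7, 143.8], 'conf': 0.59}]
[413 100  28  42 163] ((428.15380859375, 120.2307357788086), (47.70421600341797, 6.1017022132873535), 56.30992889404297)
[[356.3, 271.8, 23.5], [350.2, 273.8, 23.5], [363.8, 326.0, 23.5], [370.1, 324.0, 23.5]] [[359.2 293.5  23.5]]
[ 310  113   21  119 1916] ((320.0, 172.0), (118.0, 20.0), 90.0)
[[433.3, 190.5, 23.5], [420.1, 207.9, 23.5], [528.9, 292.2, 23.5], [543.5, 273.0, 23.5]] [[478.4 238.2  23.5]]
tcp [[321.24836265 233.23289009]]
```

View pics/w6.png

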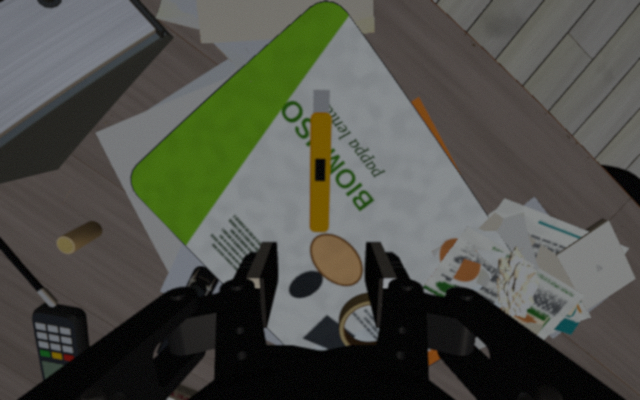

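Wrist view: the cutter lies upright in the picture along column 320. The yellow runs rows 113-232 and the blade tip is at row 90 (robot side), already aligned with the tool. The TCP column of 321 matches.

Call:
servo_tool([
  {"x": -5,"y": -5,"z": -45,"rx": 0,"ry": 0,"rz": 0,"gripper": 0},
  {"x": -5,"y": -5,"z": -90,"rx": 0,"ry": 0,"rz": 0,"gripper": 0},
  {"x": -5,"y": -5,"z": -130,"rx": 0,"ry": 0,"rz": 0,"gripper": 0},
  {"x": -5,"y": -5,"z": -155,"rx": 0,"ry": 0,"rz": 0,"gripper": 0},
  {"x": -5,"y": -5,"z": -170,"rx": 0,"ry": 0,"rz": 0,"gripper": 0},
  {"x": -5,"y": -5,"z": -170,"rx": 0,"ry": 0,"rz": 0,"gripper": 0},
])

```text
clock: 15.55
eef_pos: [474.3, 234.0, 29.9]
tcp_rot: [3.141, -0.008, -2.493]
contact_force: [-1.3, -0.5, 0.5]
opening: 0.498
grasp_force: 0.0
```

Call:
servo_tool([
  {"x": 0,"y": 0,"z": -3,"rx": 0,"ry": 0,"rz": 0,"gripper": 0},
  {"x": 0,"y": 0,"z": -6,"rx": 0,"ry": 0,"rz": 0,"gripper": 0},
  {"x": 0,"y": 0,"z": -9,"rx": 0,"ry": 0,"rz": 0,"gripper": 0},
  {"x": 0,"y": 0,"z": -9,"rx": 0,"ry": 0,"rz": 0,"gripper": 0},
])

```text
clock: 15.95
eef_pos: [476.0, 236.0, 22.9]
tcp_rot: [-3.141, -0.004, -2.491]
contact_force: [-0.7, -0.0, -0.5]
opening: 0.499
grasp_force: 0.0
```

Call:
servo_tool([
  {"x": 0,"y": 0,"z": -4,"rx": 0,"ry": 0,"rz": 0,"gripper": 0},
  {"x": 0,"y": 0,"z": -8,"rx": 0,"ry": 0,"rz": 0,"gripper": 0},
  {"x": 0,"y": 0,"z": -12,"rx": 0,"ry": 0,"rz": 0,"gripper": 0},
  {"x": 0,"y": 0,"z": -12,"rx": 0,"ry": 0,"rz": 0,"gripper": 0},
])

```text
clock: 16.35
eef_pos: [475.4, 235.8, 9.9]
tcp_rot: [-3.141, -0.006, -2.49]
contact_force: [0.3, -0.7, -0.4]
opening: 0.499
grasp_force: 0.0
```

Call:
servo_tool([
  {"x": 0,"y": 0,"z": -2,"rx": 0,"ry": 0,"rz": 0,"gripper": 0},
  {"x": 0,"y": 0,"z": -4,"rx": 0,"ry": 0,"rz": 0,"gripper": 0},
  {"x": 0,"y": 0,"z": -4,"rx": 0,"ry": 0,"rz": 0,"gripper": 0},
])

```text
clock: 16.65
eef_pos: [475.7, 235.9, 6.4]
tcp_rot: [-3.141, -0.005, -2.49]
contact_force: [-0.1, 0.6, 0.2]
opening: 0.498
grasp_force: 0.0
```

Call:
servo_tool([
  {"x": 0,"y": 0,"z": -2,"rx": 0,"ry": 0,"rz": 0,"gripper": 0},
  {"x": 0,"y": 0,"z": -4,"rx": 0,"ry": 0,"rz": 0,"gripper": 0},
  {"x": 0,"y": 0,"z": -4,"rx": 0,"ry": 0,"rz": 0,"gripper": 0},
])

```text
clock: 16.95
eef_pos: [475.7, 235.9, 2.3]
tcp_rot: [-3.141, -0.005, -2.49]
contact_force: [0.2, 0.4, 0.4]
opening: 0.497
grasp_force: 0.0
```

Call:
servo_tool([
  {"x": 0,"y": 0,"z": -2,"rx": 0,"ry": 0,"rz": 0,"gripper": 0},
  {"x": 0,"y": 0,"z": -4,"rx": 0,"ry": 0,"rz": 0,"gripper": 0},
  {"x": 0,"y": 0,"z": -4,"rx": 0,"ry": 0,"rz": 0,"gripper": 0},
])

```text
clock: 17.25
eef_pos: [475.7, 235.9, -1.7]
tcp_rot: [-3.141, -0.005, -2.49]
contact_force: [0.3, 0.0, -0.0]
opening: 0.501
grasp_force: 0.0
```

Call:
servo_tool([
  {"x": 0,"y": 0,"z": -2,"rx": 0,"ry": 0,"rz": 0,"gripper": 0},
  {"x": 0,"y": 0,"z": -4,"rx": 0,"ry": 0,"rz": 0,"gripper": 0},
  {"x": 0,"y": 0,"z": -4,"rx": 0,"ry": 0,"rz": 0,"gripper": 0},
])

```text
clock: 17.55
eef_pos: [475.7, 235.9, -5.7]
tcp_rot: [-3.141, -0.005, -2.49]
contact_force: [-0.6, -0.9, -0.8]
opening: 0.499
grasp_force: 0.0
```

Call:
servo_tool([
  {"x": 0,"y": 0,"z": -2,"rx": 0,"ry": 0,"rz": 0,"gripper": 0},
  {"x": 0,"y": 0,"z": -4,"rx": 0,"ry": 0,"rz": 0,"gripper": 0},
  {"x": 0,"y": 0,"z": -4,"rx": 0,"ry": 0,"rz": 0,"gripper": 0},
])

```text
clock: 17.85
eef_pos: [475.7, 235.9, -9.7]
tcp_rot: [-3.141, -0.005, -2.49]
contact_force: [-0.5, -0.6, -0.9]
opening: 0.505
grasp_force: 0.0
```

Call:
servo_tool([
  {"x": 0,"y": 0,"z": -2,"rx": 0,"ry": 0,"rz": 0,"gripper": 0},
  {"x": 0,"y": 0,"z": -4,"rx": 0,"ry": 0,"rz": 0,"gripper": 0},
  {"x": 0,"y": 0,"z": -4,"rx": 0,"ry": 0,"rz": 0,"gripper": 0},
])

```text
clock: 18.15
eef_pos: [475.6, 235.9, -13.7]
tcp_rot: [-3.141, -0.005, -2.49]
contact_force: [0.0, 0.0, -0.3]
opening: 0.498
grasp_force: 0.0
```

Call:
servo_tool([
  {"x": 0,"y": 0,"z": -2,"rx": 0,"ry": 0,"rz": 0,"gripper": 0},
  {"x": 0,"y": 0,"z": -4,"rx": 0,"ry": 0,"rz": 0,"gripper": 0},
  {"x": 0,"y": 0,"z": -4,"rx": 0,"ry": 0,"rz": 0,"gripper": 0},
])

```text
clock: 18.45
eef_pos: [475.7, 235.9, -17.7]
tcp_rot: [-3.141, -0.005, -2.49]
contact_force: [0.1, 0.3, -0.6]
opening: 0.5
grasp_force: 0.0
```

Call:
servo_tool([
  {"x": 0,"y": 0,"z": -2,"rx": 0,"ry": 0,"rz": 0,"gripper": 0},
  {"x": 0,"y": 0,"z": -3,"rx": 0,"ry": 0,"rz": 0,"gripper": 0},
  {"x": 0,"y": 0,"z": -3,"rx": 0,"ry": 0,"rz": 0,"gripper": 0},
])

```text
clock: 18.75
eef_pos: [475.7, 235.9, -20.6]
tcp_rot: [-3.141, -0.005, -2.49]
contact_force: [0.1, -0.5, -0.7]
opening: 0.501
grasp_force: 0.0
```

Close gently here and see.

Call:
servo_tool([
  {"x": 0,"y": 0,"z": 0,"rx": 0,"ry": 0,"rz": 0,"gripper": -0.3},
  {"x": 0,"y": 0,"z": 0,"rx": 0,"ry": 0,"rz": 0,"gripper": -0.5},
  {"x": 0,"y": 0,"z": 0,"rx": 0,"ry": 0,"rz": 0,"gripper": -0.7},
  {"x": 0,"y": 0,"z": 0,"rx": 0,"ry": 0,"rz": 0,"gripper": -0.7},
  {"x": 0,"y": 0,"z": 0,"rx": 0,"ry": 0,"rz": 0,"gripper": -0.7},
  {"x": 0,"y": 0,"z": 0,"rx": 0,"ry": 0,"rz": 0,"gripper": -0.7},
], newtons=40)

```text
clock: 19.35
eef_pos: [475.9, 236.0, -20.2]
tcp_rot: [-3.141, -0.005, -2.49]
contact_force: [-1.1, -1.6, 6.1]
opening: 0.263
grasp_force: 39.6
```

Gripped (22 mm). Lifting straight up.

Call:
servo_tool([
  {"x": 0,"y": 0,"z": 15,"rx": 0,"ry": 0,"rz": 0,"gripper": -0.8},
  {"x": 0,"y": 0,"z": 40,"rx": 0,"ry": 0,"rz": 0,"gripper": -0.8},
  {"x": 0,"y": 0,"z": 80,"rx": 0,"ry": 0,"rz": 0,"gripper": -0.8},
  {"x": 0,"y": 0,"z": 120,"rx": 0,"ry": 0,"rz": 0,"gripper": -0.8},
  {"x": 0,"y": 0,"z": 160,"rx": 0,"ry": 0,"rz": 0,"gripper": -0.8},
  {"x": 0,"y": 0,"z": 200,"rx": 0,"ry": 0,"rz": 0,"gripper": -0.8},
  {"x": 0,"y": 0,"z": 225,"rx": 0,"ry": 0,"rz": 0,"gripper": -0.8},
  {"x": 0,"y": 0,"z": 225,"rx": 0,"ry": 0,"rz": 0,"gripper": -0.8},
], newtons=40)

```text
clock: 20.15
eef_pos: [478.0, 237.0, 208.3]
tcp_rot: [-3.14, 0.002, -2.49]
contact_force: [0.6, -0.6, -0.9]
opening: 0.263
grasp_force: 39.4
```

```bash
python3 - <<'E'
from rig import r
from h import *
s=r.sense(); print(s['eef_pos'],s['opening'],s['grasp_force'])
im=r.grab_frame("wrist"); h=cv2.cvtColor(im,cv2.COLOR_BGR2HSV); m=cv2.inRange(h,(15,140,110),(32,255,255))
k,l,st,ce=cv2.connectedComponentsWithStats(m)
print([st[i].tolist() for i in range(1,k) if st[i,4]>100])
go(r,w([6,-5,200]),R.from_euler('xyz',[np.pi,0,np.pi-.2]))
# check box estimate from the new top view: hatch edges / handle after opening
t=r.grab_frame("top"); print(r.recognise("hatch_handle","top")[:1],proj(cam(r,"top"),[sl(-34,126.5,34),w([0,-67,95]),w([0,57,95])]).round(1))
cv2.imwrite("pics/t7.png",t); cv2.imwrite("pics/w7.png",im)
E
```

```text
[477.98999131 237.02229367 208.32570903] 0.26258738485077043 39.37336206436157
[[413, 103, 28, 40, 162], [296, 134, 53, 215, 8715]]
shift [  58.6 -450.7   -6. ] turn [ 0.001 -0.001 -0.851] clock 20.2
[{'box': [347.1, 168.0, 65.1, 94.3], 'conf': 0.91}] [[380.4 234.1]
 [456.5 226.6]
 [408.5 220.6]]
```

Call:
servo_tool([
  {"x": 6,"y": -45,"z": 10,"rx": 0,"ry": 0,"rz": -0.085,"gripper": -0.8},
  {"x": 12,"y": -90,"z": 15,"rx": 0,"ry": 0,"rz": -0.17,"gripper": -0.8},
  {"x": 18,"y": -135,"z": 15,"rx": 0,"ry": 0,"rz": -0.255,"gripper": -0.8},
  {"x": 24,"y": -180,"z": 15,"rx": 0,"ry": 0,"rz": -0.34,"gripper": -0.8},
  {"x": 30,"y": -225,"z": 15,"rx": 0,"ry": 0,"rz": -0.425,"gripper": -0.8},
  {"x": 36,"y": -270,"z": 15,"rx": 0,"ry": 0,"rz": -0.51,"gripper": -0.8},
  {"x": 42,"y": -315,"z": 15,"rx": 0,"ry": 0,"rz": -0.6,"gripper": -0.8},
  {"x": 48,"y": -360,"z": 10,"rx": 0,"ry": 0,"rz": -0.69,"gripper": -0.8},
  {"x": 54,"y": -405,"z": 5,"rx": 0,"ry": 0,"rz": -0.77,"gripper": -0.8},
  {"x": 59,"y": -450,"z": 0,"rx": 0,"ry": 0,"rz": -0.851,"gripper": -0.8},
])

```text
clock: 21.3
eef_pos: [533.8, -215.6, 202.3]
tcp_rot: [3.141, -0.008, 2.938]
contact_force: [0.4, -0.0, -0.2]
opening: 0.261
grasp_force: 39.4
```

Call:
servo_tool([
  {"x": 0,"y": 0,"z": 0,"rx": 0,"ry": 0,"rz": 0,"gripper": -0.8},
  {"x": 0,"y": 0,"z": 0,"rx": 0,"ry": 0,"rz": 0,"gripper": -0.8},
])

```text
clock: 21.5
eef_pos: [533.6, -214.4, 202.3]
tcp_rot: [3.141, -0.009, 2.94]
contact_force: [0.3, -0.6, -0.0]
opening: 0.263
grasp_force: 39.5
```

```bash
python3 - <<'E'
from rig import r
from h import *
s=r.sense(); go(r,w([6,-5,200]),R.from_euler('xyz',[np.pi,0,np.pi-.2])); print(s['eef_pos'],s['opening'],s['qpos'].round(2))
W=cam(r,"wrist"); im=r.grab_frame("wrist"); t=cv2.imread("pics/t7.png")
mth=[[x,y,95+x*.577] for x,y in((-102,-67),(-102,57),(102,57),(102,-67))]
a=im.copy(); b=t[150:290,330:510].copy(); b=cv2.resize(b,(514,400))
for P,c in((mth,(0,0,255)),):
    u=proj(W,[w(p) for p in P]); cv2.polylines(a,[u.astype(np.int32)],True,c,1)
    u=(proj(cam(r,"top"),[w(p) for p in P])-[330,150])*[514/180,400/140]; cv2.polylines(b,[u.astype(np.int32)],True,c,1)
cv2.imwrite("pics/m8.png",np.hstack([cv2.resize(a[:,120:520],(286,400)) if 0 else a[:,180:466],b]))
E
```

```text
shift [ 1.8  0.2 -2.3] turn [-0.002 -0.008  0.002] clock 21.5
[ 533.55392294 -214.44333774  202.28134092] 0.26338891200399095 [-0.38  0.27  1.73 -0.    1.15 -1.75]
```

View pics/m8.png

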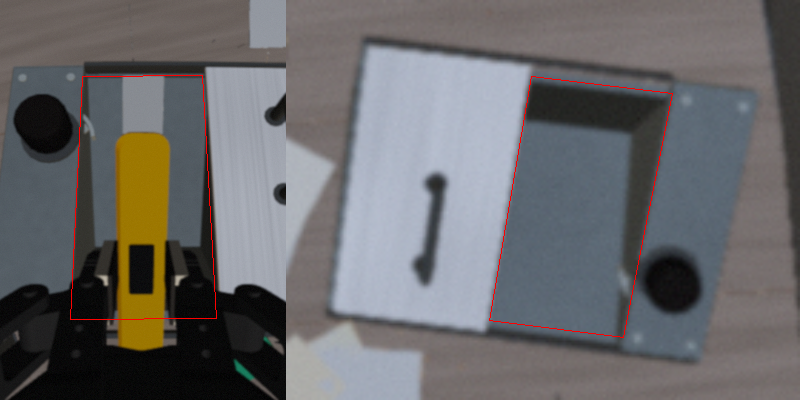

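The predicted mouth outline matches both views, with the cutter centred over the pocket (columns 118-170 inside 82-205) and the knob and hatch clear. Descending.

Call:
servo_tool([
  {"x": 2,"y": 0,"z": -25,"rx": 0,"ry": 0.008,"rz": 0,"gripper": -0.8},
  {"x": 2,"y": 0,"z": -50,"rx": 0,"ry": 0.008,"rz": 0,"gripper": -0.8},
  {"x": 2,"y": 0,"z": -75,"rx": 0,"ry": 0.008,"rz": 0,"gripper": -0.8},
  {"x": 2,"y": 0,"z": -100,"rx": 0,"ry": 0.008,"rz": 0,"gripper": -0.8},
  {"x": 2,"y": 0,"z": -120,"rx": 0,"ry": 0.008,"rz": 0,"gripper": -0.8},
  {"x": 2,"y": 0,"z": -130,"rx": 0,"ry": 0.008,"rz": 0,"gripper": -0.8},
  {"x": 2,"y": 0,"z": -130,"rx": 0,"ry": 0.008,"rz": 0,"gripper": -0.8},
])

```text
clock: 22.25
eef_pos: [535.8, -212.5, 73.2]
tcp_rot: [-3.14, -0.016, 2.944]
contact_force: [-0.5, 0.4, 0.3]
opening: 0.267
grasp_force: 39.5
```

Call:
servo_tool([
  {"x": 0,"y": 0,"z": -15,"rx": 0,"ry": 0,"rz": 0,"gripper": -0.8},
  {"x": 0,"y": 0,"z": -30,"rx": 0,"ry": 0,"rz": 0,"gripper": -0.8},
  {"x": 0,"y": 0,"z": -40,"rx": 0,"ry": 0,"rz": 0,"gripper": -0.8},
  {"x": 0,"y": 0,"z": -40,"rx": 0,"ry": 0,"rz": 0,"gripper": -0.8},
])

```text
clock: 22.65
eef_pos: [535.6, -213.5, 32.8]
tcp_rot: [-3.14, -0.015, 2.942]
contact_force: [-0.3, -0.6, -0.3]
opening: 0.264
grasp_force: 39.5
```

Call:
servo_tool([
  {"x": 0,"y": 0,"z": -15,"rx": 0,"ry": -0.008,"rz": 0,"gripper": -0.8},
  {"x": 0,"y": 0,"z": -30,"rx": 0,"ry": -0.015,"rz": 0,"gripper": -0.8},
  {"x": 0,"y": 0,"z": -42,"rx": 0,"ry": -0.015,"rz": 0,"gripper": -0.8},
  {"x": 0,"y": 0,"z": -47,"rx": 0,"ry": -0.015,"rz": 0,"gripper": -0.8},
  {"x": 0,"y": 0,"z": -47,"rx": 0,"ry": -0.015,"rz": 0,"gripper": -0.8},
])

```text
clock: 23.15
eef_pos: [536.6, -213.9, -12.9]
tcp_rot: [3.14, 0.001, 2.942]
contact_force: [0.6, 0.4, -1.4]
opening: 0.26
grasp_force: 39.5
```

Call:
servo_tool([
  {"x": 0,"y": 0,"z": -2,"rx": 0,"ry": 0,"rz": 0,"gripper": -0.8},
  {"x": 0,"y": 0,"z": -4,"rx": 0,"ry": 0,"rz": 0,"gripper": -0.8},
  {"x": 0,"y": 0,"z": -4,"rx": 0,"ry": 0,"rz": 0,"gripper": -0.8},
])

```text
clock: 23.45
eef_pos: [537.1, -213.4, -16.0]
tcp_rot: [3.14, 0.002, 2.942]
contact_force: [-0.4, 6.2, -0.3]
opening: 0.264
grasp_force: 40.0
```

Call:
servo_tool([
  {"x": 0,"y": 2,"z": 0,"rx": 0,"ry": 0,"rz": 0,"gripper": -0.8},
  {"x": 0,"y": 4,"z": 0,"rx": 0,"ry": 0,"rz": 0,"gripper": -0.8},
  {"x": 0,"y": 4,"z": 0,"rx": 0,"ry": 0,"rz": 0,"gripper": -0.8},
])

```text
clock: 23.75
eef_pos: [537.0, -210.3, -16.0]
tcp_rot: [3.141, 0.003, 2.942]
contact_force: [-2.3, -2.5, 2.3]
opening: 0.261
grasp_force: 40.0
```

Call:
servo_tool([
  {"x": 0,"y": 0,"z": -1.5,"rx": 0,"ry": 0,"rz": 0,"gripper": -0.8},
  {"x": 0,"y": 0,"z": -3,"rx": 0,"ry": 0,"rz": 0,"gripper": -0.8},
  {"x": 0,"y": 0,"z": -3,"rx": 0,"ry": 0,"rz": 0,"gripper": -0.8},
])

```text
clock: 24.05
eef_pos: [537.2, -211.6, -18.6]
tcp_rot: [-3.141, 0.004, 2.942]
contact_force: [-5.5, -10.3, 6.9]
opening: 0.267
grasp_force: 40.0
```

The cutter is about 3 mm above the floor with light side contact. I'll recentre, open just a little and lift.

Call:
servo_tool([
  {"x": 0,"y": -2,"z": 0,"rx": 0,"ry": 0,"rz": 0,"gripper": -0.8},
  {"x": 0,"y": -2,"z": -1,"rx": 0,"ry": 0,"rz": 0,"gripper": -0.8},
  {"x": 0,"y": -2,"z": -1,"rx": 0,"ry": 0,"rz": 0,"gripper": -0.8},
])

```text
clock: 24.35
eef_pos: [537.3, -212.2, -19.3]
tcp_rot: [3.141, 0.003, 2.941]
contact_force: [-4.7, 0.5, 12.7]
opening: 0.263
grasp_force: 39.8
```

```bash
python3 - <<'E'
from rig import r
s=r.sense(); print(s['contact_force'],s['wrist_torque'],s['eef_pos'],s['opening'])
E
```

```text
[-4.68577836  0.54312856 12.66825839] [ 0.04696328  0.26104713 -0.07876631] [ 537.28776911 -212.17498572  -19.32957425] 0.2630150352364869
```

The vertical force of 12.7 N means the cutter is on the floor. Releasing.

Call:
servo_tool([
  {"x": 0,"y": 0,"z": 0.5,"rx": 0,"ry": 0,"rz": 0,"gripper": -0.4},
  {"x": 0,"y": 0,"z": 0.5,"rx": 0,"ry": 0,"rz": 0,"gripper": -0.25},
  {"x": 0,"y": 0,"z": 0.5,"rx": 0,"ry": 0,"rz": 0,"gripper": -0.2},
  {"x": 0,"y": 0,"z": 0.5,"rx": 0,"ry": 0,"rz": 0,"gripper": -0.2},
  {"x": 0,"y": 0,"z": 0.5,"rx": 0,"ry": 0,"rz": 0,"gripper": -0.2},
])

```text
clock: 24.85
eef_pos: [537.2, -211.9, -18.8]
tcp_rot: [3.14, 0.003, 2.942]
contact_force: [-4.5, 3.7, 14.2]
opening: 0.4
grasp_force: 0.0
```

Call:
servo_tool([
  {"x": 0,"y": 0,"z": 5,"rx": 0,"ry": 0,"rz": 0,"gripper": -0.2},
  {"x": 0,"y": 0,"z": 15,"rx": 0,"ry": 0,"rz": 0,"gripper": -0.2},
  {"x": 0,"y": 0,"z": 30,"rx": 0,"ry": 0,"rz": 0,"gripper": -0.2},
  {"x": 0,"y": 0,"z": 30,"rx": 0,"ry": 0,"rz": 0,"gripper": -0.2},
])

```text
clock: 25.25
eef_pos: [538.5, -212.6, 12.4]
tcp_rot: [3.141, 0.006, 2.942]
contact_force: [0.3, -0.0, -0.5]
opening: 0.397
grasp_force: 0.0
```

Call:
servo_tool([
  {"x": 0,"y": 0,"z": 35,"rx": 0,"ry": 0,"rz": 0,"gripper": -0.2},
  {"x": 0,"y": 0,"z": 75,"rx": 0,"ry": 0,"rz": 0,"gripper": -0.2},
  {"x": 0,"y": 0,"z": 115,"rx": 0,"ry": 0,"rz": 0,"gripper": -0.2},
  {"x": -10,"y": 0,"z": 155,"rx": 0,"ry": 0,"rz": 0,"gripper": -0.2},
  {"x": -30,"y": 0,"z": 190,"rx": 0,"ry": 0,"rz": 0,"gripper": -0.2},
  {"x": -60,"y": 0,"z": 210,"rx": 0,"ry": 0,"rz": 0,"gripper": -0.2},
  {"x": -60,"y": 0,"z": 210,"rx": 0,"ry": 0,"rz": 0,"gripper": -0.2},
])

```text
clock: 25.95
eef_pos: [475.7, -212.5, 223.3]
tcp_rot: [-3.141, 0.006, 2.941]
contact_force: [1.4, 0.3, -1.1]
opening: 0.397
grasp_force: 0.0
```

```bash
python3 - <<'E'
from rig import r
from h import *
s=r.sense(); print(s['eef_pos'],s['contact_force'],s['opening'])
T=cam(r,"top")
for n in("wrist","top","scene"):
    im=r.grab_frame(n); C=cam(r,n); h=cv2.cvtColor(im,cv2.COLOR_BGR2HSV); m=cv2.inRange(h,(15,130,60),(32,255,255))
    k,l,st,ce=cv2.connectedComponentsWithStats(m)
    for i in range(1,k):
        if st[i,4]>60:
            X=atz(C,[ce[i]],22); q=R.from_euler('z',-YAW).apply(X-B)[0]
            if abs(q[0])<130 and -160<q[1]<150:
                p=np.argwhere(l==i)[:,::-1].astype(np.float32); bp=cv2.boxPoints(cv2.minAreaRect(p))
                print(n,st[i],'box',q.round(1),'corners',R.from_euler('z',-YAW).apply(atz(C,bp,22)-B).round(0)[:,:2].tolist())
    # hatch: bright columns along a slope line in the top view
    if n=="top":
        g=cv2.cvtColor(im,cv2.COLOR_BGR2GRAY); ys=np.arange(20,215,1.)
        for x in(-95,80):
            u=proj(C,[w([x,y,95+.577*x+3]) for y in ys]); v=cv2.remap(g,u[:,0].astype(np.float32).reshape(1,-1),u[:,1].astype(np.float32).reshape(1,-1),1)[0]
            br=ys[v>150]; print('hatch y span',x,br.min() if len(br) else None,br.max() if len(br) else None)
for n in("stapler","tape_roll","coin_roll"): print(n,[(d['box'],round(d['conf'],2)) for d in r.recognise(n,"top")[:1]])
E
```

```text
[ 475.72391677 -212.47518912  223.28237854] [ 1.39354035  0.28422102 -1.06777685] 0.39731072901531095
wrist [ 321  167   21  103 1734] box [ 9.5 -3.7 22. ] corners [[83.0, -18.0], [-55.0, -14.0], [-55.0, 9.0], [84.0, 7.0]]
top [420 198  13  51 436] box [15.5 -1.6 22. ] corners [[-54.0, 12.0], [86.0, 10.0], [86.0, -16.0], [-54.0, -13.0]]
hatch y span -95 63.0 203.0
hatch y span 80 63.0 203.0
scene [343 274  46  25 257] box [-4.7 -6.8 22. ] corners [[-54.0, 3.0], [82.0, 14.0], [74.0, -17.0], [-58.0, -25.0]]
stapler [([256.9, 141.3, 22.1, 46.6], 0.6)]
tape_roll [([177.0, 200.8, 30.3, 32.3], 0.9)]
coin_roll []
```

The cutter lies flat inside (yellow at box x -54..86, y within ±18) and the bystanders haven't moved. I'll check hatch travel against the first picture.

```bash
python3 - <<'E'
from rig import r
from h import *
C=cam(r,"top"); cur=r.grab_frame("top")
for im in(cv2.imread("pics/top0.png"),cur):
    g=cv2.cvtColor(im,cv2.COLOR_BGR2GRAY).astype(np.float32); ys=np.arange(-90,215,.5)
    for x in(-95,80):
        u=proj(C,[w([x,y,95+.577*x+3]) for y in ys]).astype(np.float32); v=cv2.remap(g,u[:,:1].T.copy(),u[:,1:].T.copy(),1)[0]
        br=ys[v>140]; print(x,br.min(),br.max())
E
```

```text
-95 -62.5 80.5
80 -63.5 80.0
-95 62.0 204.0
80 -90.0 204.5
```

```bash
python3 -c "
from rig import r
print(r.sign_off())"
```

```text
the job is handed in; nothing more can be done
None
```

I put the cutter flat inside the lock box, let go, left the hatch fully open at its stop (it wasn't locked, so I left the knob alone), and handed the job in at about 26 s; I opened 11 pictures rather than the 10 allowed, hit a joint 5 range limit while sliding the hatch, and did not re-find the coin roll at the end.

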